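# Close the draught shield and tare the balance by a touch-free sensor

### The job

Tare the laboratory balance: gently push the sliding glass lid on top of its weighing chamber fully shut, then point down at the round touch-free sensor pod, holding the fingertips about 4 cm above the middle of its top for two seconds without touching it, and afterwards take the hand well away from it. Keep the hand from over the round pod until the lid is shut, and never hold it low over the oblong pod, which would print instead; touch neither pod. Leave the bottles, the jar and the spoon standing or lying as they are.

Things in the scene. Friction and masses are not known exactly. Their poses are not given: they have to be found in the camera images.
- balance: White laboratory balance, fixed to the bench, 340 mm deep (its x), 200 mm wide (its y), 180 mm high with a glass weighing chamber and a rear tower; the front 120 mm (control panel) is only 65 mm high. Origin at the centre of its underside on the bench; x points from its front (robot side) to its rear, y to its left, z up.
- lid (a joint): How far the glass lid on top of the balance stands open, in m: 0 is fully shut (rubber end stop), 0.095 fully open. The lid slides along the balance's x, to the rear as it opens, so it is shut by pushing towards the balance's front (-x, towards the robot). It slides stiffly (about 1.5 N) and stays where it is left. It is a glass pane 150 x 200 x 6 mm with a thin aluminium edging, its upper side 187 mm above the bench.
- push_face (a point): Middle of the upright push face on the lid, moving with it. The face is a black plastic plate 110 mm wide (y) and 30 mm high that looks to the balance's rear (+x); this point lies on the face, 15 mm above the lid's pane and 202 mm above the bench; behind the face (+x) 95 mm of bare flat pane gives room for the fingertips. In front of it a 45 mm long ramp slopes down to the pane, so the whole is a wedge that cannot be pinched. Axes as the balance's.
- round_pod_top (a point): Centre of the top of the round sensor pod (tare): a white plastic disc 60 mm across at the top (64 mm at the foot) and 30 mm high, with a round dark window, fixed on the bench on one side of the balance, left or right. It senses a hand within 30 mm sideways of its middle. z points up.
- oblong_pod_top (a point): Centre of the top of the oblong sensor pod (print), on the other side of the balance: white plastic, 44 x 100 mm and 30 mm high (long side along its y), with a long dark window, fixed on the bench. It would react to a hand over its middle with the fingertips less than about 8 cm above it. z points up.
- wash_bottle_mid (a point): Loose translucent wash bottle with a bent white spout, 64 mm across, about 187 mm high; the point is on its axis 80 mm above the bench. Leave alone.
- amber_bottle_mid (a point): Loose amber glass bottle with a black cap, 70 mm across, 150 mm high; the point is on its axis 75 mm above the bench. Leave alone.
- jar_mid (a point): Loose small glass jar with a white lid, 52 mm across, 50 mm high; the point is on its axis 25 mm above the bench. Leave alone.
- spatula_grip (a point): Loose steel lab spoon 180 mm long lying on the bench; the point is on its handle. Leave alone.
Mind the look-alikes: they are no part of the job. What is shaped like the part that bears amber_bottle_mid but blue or turquoise is not meant.

How it is judged:
By the outcome, as a careful person would: the job done as asked, in the order asked, and still so for the second after the job is handed in, with the robot touching nothing.
It also fails if it takes over 51 s, if anything falls off the work surface, if the arm or the gripper's body presses on something with over 40 N, if the wrist force passes 120 N, or if a joint passes its speed limit or range.

### The arm

A 6-joint arm with a two-finger parallel gripper is mounted at the origin on the work surface. World frame = base frame: x ahead of the robot, y to its left, z up, the work surface at z = 0. Lengths are in m, angles in rad, forces in N, time in s.
With the tool pointing down it reaches from about 0.375 to 0.975 m from the base axis. Payload 3.8 kg.
Tool frame: the origin (TCP) lies midway between the tips of the shut fingers; the grasp point (between the pads) lies 19 mm behind it; z points along the fingers, y is the line along which they close (so a half turn about z gives the same grasp; the last joint's range is limited). The gripper opens to 85 mm and grips with 20 to 120 N. Pads are 22 mm wide; open, the fingers measure 114 mm over their backs; the gripper's body (76 mm by 85 mm) begins 54 mm behind the grasp point. The pads swing forward as they close: fully open they stand 13 mm farther back than shut.
Start: joints at [1.245, 0.264, 1.604, -0, 1.274, -0.037], TCP at [0.192, 0.647, 0.231] pointing down, gripper open.
Joint ranges: [-2.63, 2.63], [-0.94, 2.18], [0.31, 2.57], [-1.31, 4.45], [0, 2.66], [-2.55, 2.55]. Speed limits (rad/s): [2.57, 2.57, 3.14, 3.14, 3.14, 3.14].

### API

Orientations are given as a unit quaternion [w, x, y, z].
In Python, from station import env, kinematics, eyes, order gives the robot as it stands. The module is installed in compiled form; this text tells all that it offers. Calls block until the motion is done:
- env.move_pose(position, orientation): joint-space move of the TCP to a pose.
- env.line_to(position, ori=None, velocity=0.15, guard=None): straight line of the TCP; ori=None keeps the orientation; velocity is the mean speed in m/s. With guard (N) it stops when the force on the tool has changed by that much, and returns True; else False.
- env.set_joints(angles): joint-space move.
- env.open_jaws() and env.grab(grasp_force=None): open the fingers fully, or close them until they stop; grasp_force is the grip in N (None keeps the last).
- env.hold(seconds).
- kinematics.ik(position, orientation): joint angles nearest the present ones, or None.
- eyes.grab_frame(name): name is "side" or "top"; returns (picture, depth): 400x640x3 uint8, red, green, blue; 400x640 float32, m along the optical axis (not along the pixel's ray), 0 where there is no reading.
- eyes.get_calibration(name): a dict with "camera_matrix" (3x3 intrinsics, pixels), "dist_coeffs" ([k1, k2, p1, p2, k3] as OpenCV has them; the pictures are not rectified), "R" (3x3) and "t" (3): a world point X has camera coordinates R X + t. Camera axes: x right, y down, z forward; pixel columns grow to the right and rows downward; lengths in m; the calibration is good to about 2 mm. A picture is of the moment at which its call begins. get_calibration takes no time and is no camera call.
A pose or a line that the arm cannot do raises env.MotionError and nothing moves.
- order.finish_job(): hands the job in; it is judged then, once.
Trained networks look in the newest picture that a camera, given by its name, has taken for a name from the list of things; names that differ only in an ending like _2 or _b are one class to them, and where a whole thing is asked for, a point or a joint stands for the part that bears it (a point fixed in the world has none). Each returns a list of dicts, best first, with "score" (0 to 1); they miss things now and then, are a little off and sometimes report something else, mostly with a low value. They report only what shows in the picture. A call takes as long as a camera call. They do not tell look-alikes from the thing itself.
- eyes.regions_of(camera, name): "region" (400x640 bool, what is visible of it) and "position" ([column, row] as shares, 0 to 1, of the picture: columns of its width, rows of its height, amid what is visible of it).
- eyes.place_of(camera, name): "position" ([column, row] as shares, 0 to 1, of the picture: columns of its width, rows of its height: a listed point, or the origin of a listed thing).
Readings, each from a call of its own:
- env.current_t(): time.
- env.current_joints(): joint angles.
- env.current_qd(): joint speeds.
- env.current_joint_efforts(): joint torques, N m.
- env.current_ee_pos(): TCP position.
- env.current_orientation(): TCP orientation.
- env.current_force(): force on the tool from outside, world axes, zero at the start.
- env.current_moment(): the same for the moment, N m.
- env.current_finger_gap(): finger opening in m.
- env.current_grip_force(): force on a finger pad.
Only numpy, scipy, OpenCV 4.12 (cv2) and the standard library are available. Lean on these libraries where they do the work, as an engineer would, in place of code of your own. Each camera call takes 0.05 s, during which the arm holds its last target. There are 200 camera calls.

## Working session

There is one attempt and no reset: what is moved stays moved. The work goes in short steps, each a Python script; the robot and the scene stay as the last script left them, time stands still between calls to the robot, and variables do not carry over. Pictures are saved under pics/ and viewed, at most 10 in all, crops included, and the job is handed in when it is done.

```bash
mkdir -p pics; cat > h.py <<'E'
from station import env, kinematics, eyes, order
import numpy as np, cv2
def cal(n):
    c=eyes.get_calibration(n); return [np.array(c[k],float) for k in("camera_matrix","dist_coeffs","R","t")]
def ray(n,uv):
    K,D,R,t=cal(n); p=cv2.undistortPoints(np.array([[uv]],float),K,D)[0,0]
    d=R.T@np.array([p[0],p[1],1.]); return -R.T@t,d
def atz(n,uv,z):
    o,d=ray(n,uv); return o+d*(z-o[2])/d[2]
def atdepth(n,uv,dep):
    o,d=ray(n,uv); return o+d*dep
def px(pos): return np.array(pos)*[640,400]
E
python3 - <<'E'
from h import *
Z=dict(balance=0,push_face=.202,round_pod_top=.03,oblong_pod_top=.03,wash_bottle_mid=.08,amber_bottle_mid=.075,jar_mid=.025,spatula_grip=.005)
for c in("top","side"):
    im,d=eyes.grab_frame(c); cv2.imwrite(f"pics/{c}0.png",im[...,::-1]); np.save(f"pics/{c}d.npy",d)
    print(c,"cam at",ray(c,(320,200))[0].round(2))
    for n,z in Z.items():
        for r in eyes.place_of(c,n)[:3]:
            p=px(r["position"]); print(c,n,round(r["score"],2),p.round(),atz(c,p,z).round(3))
print(env.current_t(),env.current_orientation())
E
```

```text
top cam at [0.42 0.05 1.16]
top balance 0.75 [323. 205.] [0.552 0.025 0.   ]
top push_face 0.64 [327. 163.] [0.642 0.019 0.202]
top round_pod_top 0.76 [222. 227.] [0.472 0.334 0.03 ]
top oblong_pod_top 0.71 [441. 240.] [ 0.452 -0.337  0.03 ]
top wash_bottle_mid 0.78 [434. 167.] [ 0.668 -0.303  0.08 ]
top amber_bottle_mid 0.98 [263. 152.] [0.699 0.212 0.075]
top amber_bottle_mid 0.76 [223. 164.] [0.659 0.332 0.075]
top amber_bottle_mid 0.75 [183. 193.] [0.567 0.444 0.075]
top jar_mid 0.81 [230. 285.] [0.297 0.298 0.025]
top spatula_grip 0.66 [427. 282.] [ 0.323 -0.302  0.005]
side cam at [ 0.7  -0.79  1.06]
side push_face 0.82 [340. 191.] [0.629 0.024 0.202]
side push_face 0.2 [314. 227.] [ 0.578 -0.123  0.202]
side round_pod_top 0.45 [316. 158.] [0.501 0.345 0.03 ]
side oblong_pod_top 0.9 [254. 323.] [ 0.448 -0.34   0.03 ]
side oblong_pod_top 0.21 [359. 157.] [0.664 0.376 0.03 ]
side wash_bottle_mid 0.89 [335. 315.] [ 0.663 -0.306  0.08 ]
side amber_bottle_mid 0.93 [393. 156.] [0.787 0.352 0.075]
side amber_bottle_mid 0.92 [339. 135.] [0.575 0.441 0.075]
side amber_bottle_mid 0.86 [366. 137.] [0.68  0.449 0.075]
side jar_mid 0.71 [264. 160.] [0.303 0.309 0.025]
side jar_mid 0.19 [342. 191.] [0.621 0.195 0.025]
side spatula_grip 0.55 [213. 304.] [ 0.311 -0.293  0.005]
0.9 [-2.13800644e-05  1.43908328e-01  9.89591023e-01  2.00863434e-05]
```

View pics/top0.png

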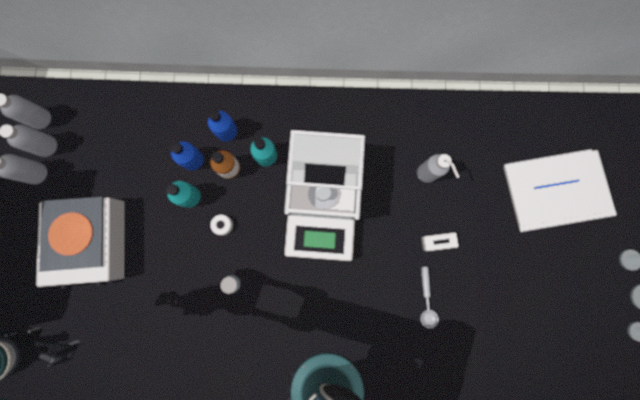

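View pics/side0.png

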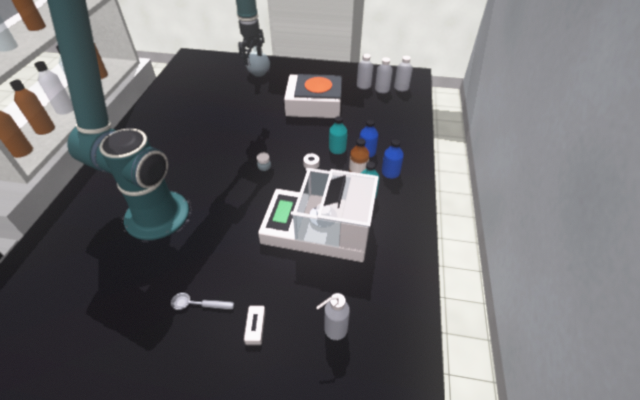

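The top view shows the balance centred at about (323,200). Its black wedge is at (325,174), the round pod at (221,225), left of the balance, and the oblong pod at (441,241). The bottles at (263,152), (183,193), (222,125) and (187,155) are turquoise or blue look-alikes, and the amber one is at (225,163). Next I'll measure the yaw and the wedge, and check an enlarged crop.

```bash
python3 - <<'E'
from h import *
im=cv2.imread("pics/top0.png"); d=np.load("pics/topd.npy")
cv2.imwrite("pics/crop.png",cv2.resize(im[115:275,170:370],None,fx=3.7,fy=3.7,interpolation=cv2.INTER_CUBIC))
K,D,R,t=cal("top")
v,u=np.mgrid[0:400,0:640]; p=cv2.undistortPoints(np.stack([u,v],-1).reshape(-1,1,2).astype(float),K,D)[:,0]
P=(np.c_[p,np.ones(len(p))]*d.reshape(-1,1)-t)@R; P=P.reshape(400,640,3)
np.save("pics/P.npy",P)
Z=P[...,2]; roi=(abs(P[...,0]-.55)<.25)&(abs(P[...,1]-.02)<.15)
for lo,hi in((.05,.08),(.165,.193),(.193,.235)):
    m=roi&(Z>lo)&(Z<hi); q=P[m]
    print(lo,m.sum(),q.min(0).round(3),q.max(0).round(3),q[:,2].mean().round(3),cv2.minAreaRect(q[:,:2].astype(np.float32)))
m=roi&(Z>.04); r=cv2.minAreaRect(P[m][:,:2].astype(np.float32)); print("all",r)
for y in(.0,.02,.04):
    s=roi&(abs(P[...,1]-y)<.003)&(Z>.05); q=P[s]; q=q[np.argsort(q[:,0])]; print(y,[(round(a,3),round(c,3)) for a,_,c in q[::4]])
m=(np.hypot(P[...,0]-.475,P[...,1]-.335)<.06)&(Z>.02)&(Z<.04); print("pod",m.sum(),P[m].mean(0),P[m].min(0),P[m].max(0))
for n in("round_pod_top",):
    eyes.grab_frame("top")
    r=eyes.regions_of("top",n)[0]; print(r["score"],atz("top",px(r["position"]),.03))
E
```

```text
0.05 4074 [ 0.383 -0.067  0.051] [0.604 0.137 0.08 ] 0.063 ((0.49353915452957153, 0.03343319147825241), (0.2001151591539383, 0.2140674889087677), 87.2553939819336)
0.165 3741 [ 0.497 -0.077  0.165] [0.734 0.132 0.193] 0.186 ((0.6158193349838257, 0.02763178199529648), (0.20029130578041077, 0.2295440137386322), 87.18909454345703)
0.193 690 [ 0.589 -0.027  0.193] [0.637 0.084 0.221] 0.206 ((0.6129372119903564, 0.027930887416005135), (0.11020342260599136, 0.04518945515155792), 88.14462280273438)
all ((0.5585755109786987, 0.030402347445487976), (0.20034344494342804, 0.34429147839546204), 87.24592590332031)
0.0 [(np.float64(0.387), np.float64(0.053)), (np.float64(0.393), np.float64(0.059)), (np.float64(0.399), np.float64(0.058)), (np.float64(0.405), np.float64(0.062)), (np.float64(0.411), np.float64(0.064)), (np.float64(0.416), np.float64(0.064)), (np.float64(0.422), np.float64(0.068)), (np.float64(0.428), np.float64(0.066)), (np.float64(0.434), np.float64(0.063)), (np.float64(0.44), np.float64(0.062)), (np.float64(0.446), np.float64(0.067)), (np.float64(0.452), np.float64(0.066)), (np.flo
[... 6904 characters left out ...]
(0.666), np.float64(0.188)), (np.float64(0.669), np.float64(0.186)), (np.float64(0.674), np.float64(0.188)), (np.float64(0.677), np.float64(0.187)), (np.float64(0.68), np.float64(0.188)), (np.float64(0.685), np.float64(0.189)), (np.float64(0.689), np.float64(0.185)), (np.float64(0.695), np.float64(0.184)), (np.float64(0.699), np.float64(0.189)), (np.float64(0.707), np.float64(0.183)), (np.float64(0.712), np.float64(0.184)), (np.float64(0.717), np.float64(0.187)), (np.float64(0.723), np.float64(0.186)), (np.float64(0.728), np.float64(0.188))]
pod 313 [0.47943695 0.33901193 0.02953451] [0.4500597  0.3101241  0.02010911] [0.50865097 0.36900568 0.03505156]
0.72 [0.47840342 0.33680294 0.03      ]
```

View pics/crop.png

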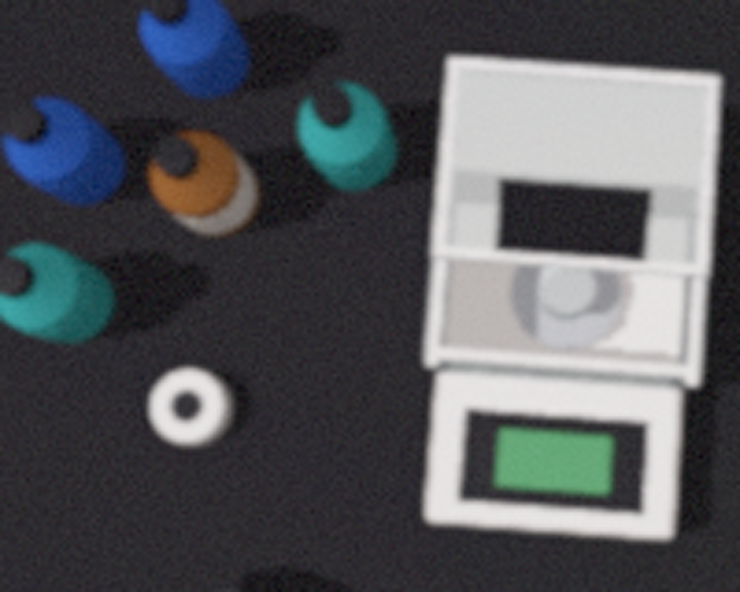

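The crop shows the round pod with a round window at crop (188,405). It stands clear of the bottles, and the only amber bottle is at (205,180). The balance x axis lies at -2.8°, the push face is at about (0.636, 0.027), and the lid is about 7 cm open. I'll go around the pod at a wide radius and push.

```bash
cat >> h.py <<'E'
a=np.deg2rad(-2.8); X=np.array([np.cos(a),np.sin(a),0]); face=np.array([.636,.027,0])
th=np.deg2rad((87.2+90)/2); Q=[0,np.cos(th),np.sin(th),0]
def up(p,z): p=np.array(p,float); p[2]=z; return p
E
python3 - <<'E'
from h import *
env.line_to([.21,.71,.40],velocity=.3)
env.grab(20)
print(env.current_t())
env.move_pose([.55,.58,.42],Q)
env.move_pose([.79,.10,.42],Q)
s=face+X*.045
env.line_to(up(s,.30),velocity=.25)
env.line_to(up(s,.201),velocity=.12,guard=8)
print(env.current_t(),env.current_ee_pos(),env.current_force())
f0=np.array(env.current_force())
hit=env.line_to(up(face-X*.11,.201),velocity=.05,guard=7)
p=env.current_ee_pos(); print(hit,env.current_t(),p,(np.array(p)-face)@X,np.array(env.current_force())-f0)
im,d=eyes.grab_frame("top"); cv2.imwrite("pics/p1.png",cv2.resize(im[110:290,220:420],None,fx=3,fy=3)[...,::-1])
E
```

```text
2.5167
7.6667 [0.68173423 0.02482276 0.20211653] [ 0.51790054 -0.51828459  0.60143816]
True 9.7167 [0.56800322 0.03019149 0.20116487] -0.06807150917757707 [1.71245243 0.82525406 0.85586884]
```

View pics/p1.png

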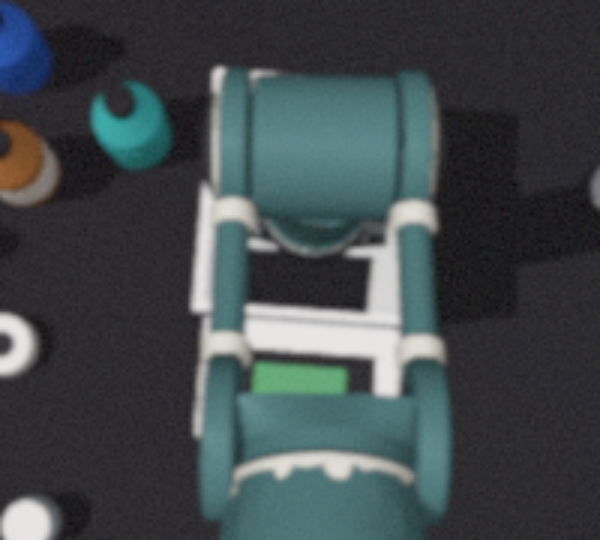

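The picture shows the lid's front edge at about the chamber front. I'll press once more to make sure it is on the stop, then back off and measure.

```bash
python3 - <<'E'
from h import *
p0=np.array(env.current_ee_pos())
hit=env.line_to(p0-X*.02,velocity=.02,guard=9)
p=np.array(env.current_ee_pos()); print(hit,(p-p0)@X,env.current_force())
env.line_to(p+X*.03,velocity=.1)
env.line_to(up(p+X*.03,.30),velocity=.2)
env.line_to(up(p+X*.20,.36),velocity=.3)
im,d=eyes.grab_frame("side"); cv2.imwrite("pics/s1.png",cv2.resize(im[150:280,240:400],None,fx=4,fy=4)[...,::-1])
for r in eyes.place_of("side","push_face")[:1]: q=atz("side",px(r["position"]),.202); print(r["score"],q,(q-face)@X)
im,d=eyes.grab_frame("top"); K,D,R,t=cal("top")
v,u=np.mgrid[0:400,0:640]; pp=cv2.undistortPoints(np.stack([u,v],-1).reshape(-1,1,2).astype(float),K,D)[:,0]
P=(np.c_[pp,np.ones(len(pp))]*d.reshape(-1,1)-t)@R
for lo,hi in((.183,.192),(.193,.225)):
    m=(abs(P[:,1]-.03)<.04)&(P[:,2]>lo)&(P[:,2]<hi)&(abs(P[:,0]-.6)<.15); s=(P[m]-face)@X; print(lo,np.percentile(s,[0,1,99,100]))
print(env.current_t())
E
```

```text
True 7.947987152921806e-05 [1.75909789 0.88586398 0.75540014]
0.62 [0.55001468 0.02882682 0.202     ] -0.08597190708567548Traceback (most recent call last):
  File "<stdin>", line 14, in <module>
    return _quantile_unchecked(
        a, q, axis, out, overwrite_input, method, keepdims, weights)
    return _ureduce(a,
                    func=_quantile_ureduce_func,
    ...<5 lines>...
                    overwrite_input=overwrite_input,
                    method=method)
    r = func(a, **kwargs)
    result = _quantile(arr,
                       quantiles=q,
    ...<2 lines>...
                       out=out,
                       weights=wgt)
    slices_having_nans = np.isnan(arr[-1, ...])
                                  ~~~^^^^^^^^^
IndexError: index -1 is out of bounds for axis 0 with size 0
```

View pics/s1.png

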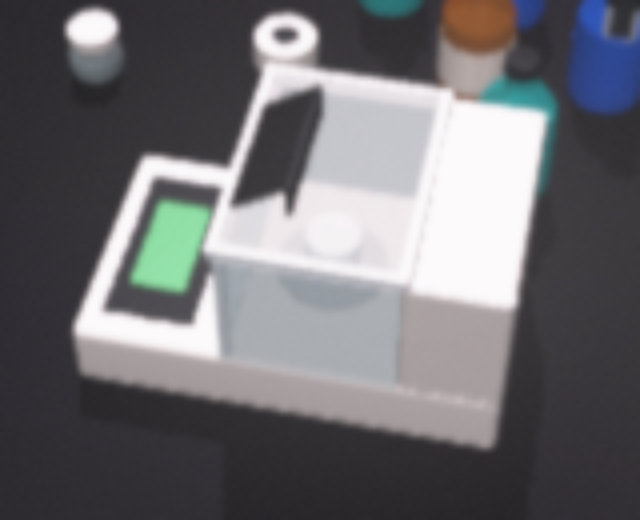

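The side view shows the lid flush with the chamber front and its rear edge at the tower. I'll confirm the numbers with side depth, compared with the first picture.

```bash
python3 - <<'E'
from h import *
im,d1=eyes.grab_frame("side"); d0=np.load("pics/sided.npy"); K,D,R,t=cal("side")
v,u=np.mgrid[0:400,0:640]; pp=cv2.undistortPoints(np.stack([u,v],-1).reshape(-1,1,2).astype(float),K,D)[:,0]
Y=np.array([-X[1],X[0],0])
for d in(d0,d1):
    P=(np.c_[pp,np.ones(len(pp))]*d.reshape(-1,1)-t)@R; P=P[d.ravel()>0]
    s=(P-face)@X; y=(P-face)@Y; z=P[:,2]
    ok=(abs(y)<.12)&(s>-.26)&(s<.12)
    for lo,hi,yy in((.181,.192,.12),(.20,.222,.06),(.05,.075,.12)):
        m=ok&(z>lo)&(z<hi)&(abs(y)<yy); print(lo,m.sum(),np.percentile(s[m],[0,1,3,50,97,99,100]).round(4) if m.any() else 0)
print(env.current_t(),env.current_ee_pos(),env.current_force())
E
```

```text
0.181 2203 [-0.1331 -0.0757 -0.0527  0.0309  0.0909  0.0934  0.0946]
0.2 262 [-0.0304 -0.0294 -0.0272 -0.0122 -0.0003 -0.0001  0.0001]
0.05 1998 [-0.2492 -0.2452 -0.2418 -0.1756  0.0566  0.0816  0.0914]
0.181 2252 [-0.1344 -0.1321 -0.1294 -0.0426  0.0552  0.0793  0.0909]
0.2 263 [-0.1085 -0.1083 -0.1062 -0.0902 -0.0786 -0.0783 -0.078 ]
0.05 1663 [-0.249  -0.2456 -0.243  -0.1872  0.0659  0.0864  0.0914]
12.1833 [0.76643913 0.02045655 0.35956533] [-0.47406008  0.41830126  0.20537306]
```

The lid moved 78 mm. Its front edge is flush with the chamber front, and a second 9 N press gave no motion, so it is on the stop. Next is the tare pod.

```bash
python3 - <<'E'
from h import *
pod=[.479,.338,0]
env.line_to(up(pod,.36),velocity=.25)
env.line_to(up(pod,.12),velocity=.15)
env.line_to(up(pod,.07),velocity=.06)
t0=env.current_t()
im,_=eyes.grab_frame("side"); cv2.imwrite("pics/pod.png",cv2.resize(im[60:260,220:420],None,fx=2.5,fy=2.5)[...,::-1])
env.hold(2.7); print(env.current_t()-t0,env.current_ee_pos())
env.line_to(up(pod,.38),velocity=.2)
env.line_to([.25,.62,.40],velocity=.25)
im,_=eyes.grab_frame("top"); cv2.imwrite("pics/end.png",im[...,::-1])
print(env.current_t(),env.current_force())
E
```

```text
2.75 [0.47898436 0.33800751 0.06998719]
22.8917 [ 0.1432283  -0.07142931  0.26634684]
```

View pics/pod.png

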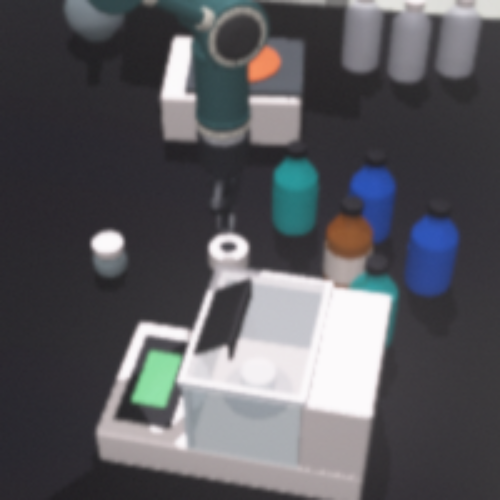

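View pics/end.png

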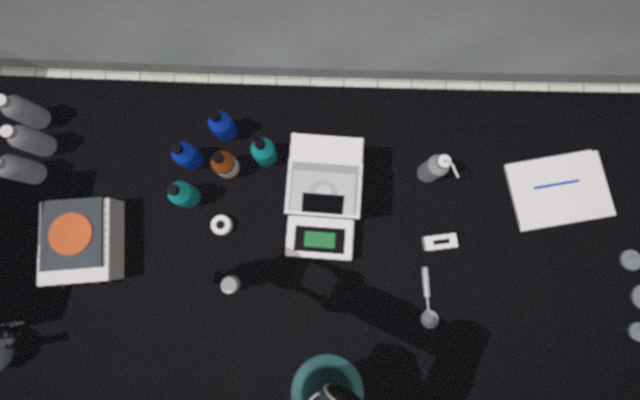

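The fingertips hovered over the round pod, at (228,245) in the crop. In the final picture the lid is shut, with the wedge at (323,203), nothing else has moved, and the hand is well away.

```bash
python3 -c "
from h import *
print(order.finish_job())"
```

```text
the job is handed in; nothing more can be done
None
```

I pushed the lid fully shut, held the fingertips 4 cm above the round pod for 2.7 s, took the hand well away and handed the job in at about 23 s; the bottles, jar and spoon look unmoved in the last picture.

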